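# Hang the sharps box on the hatch upright by its slotted hanger

### The job

Pick up the yellow sharps box by the black grip of its steel hanger, lay the hanger's long upper lip on the headed brass stud of the grey upright, slide the slot sideways over the stud until it stops, then let the box down into its seat before you let go, so that it hangs freely there. Feel your way gently, keep the box upright, and leave everything else on the counter where it stands.

Things in the scene. Friction and masses are not known exactly. Their poses are not given: they have to be found in the camera images.
- sharps: Loose yellow sharps box, red lid, 76 (x) x 94 (y) x 98 high (mm), 0.31 to 0.53 kg, on a flat steel hanger plate 4 thick whose middle plane is x = +40. Origin: centre of the underside, z up, x from the box to the plate, y along the plate. Above the box the plate has a slot open to +y: long upper lip, short lower jaw, seat notch at its inner end. Plate is 80 wide (y) up to z = 96.
- seat (a point): On sharps at (40, 0, 146) mm: where the stud's axis lies when seated (stud touching the seat's top). The seat is a notch y = -5..+5, cut 6 mm up from the slot's upper edge (z = 144) to z = 150. The slot's end wall is y = -5 from z = 131 to 150. Axes as sharps.
- lip_tip (a point): On sharps at (40, 46, 144) mm: lower corner of the free tip of the long upper lip. The lip's straight underside (z = 144) runs from here to the seat notch at y = +5; its top is z = 164. The stud comes in from the side, between the lid (z = 98) and the lip; from straight above the box would strike its head. Axes as sharps.
- jaw_tip (a point): On sharps at (40, 20, 131) mm: upper corner of the tip of the short lower jaw; its upper edge z = 131 is the slot's lower edge (slot 13 mm high). Below it the neck (y -30..+20) goes down to z = 96, where the plate widens to y -40..+40. Axes as sharps.
- grip (a point): On sharps at (14, 0, 215) mm: place to grasp on the upright black grip, 12 mm thick (x), 32 wide (y), from z = 187 to 235 mm, about above the centre of mass. It is joined to the plate by a flat web at z = 183..187. Axes as sharps.
- upright: Grey steel upright fixed to the counter, rigid. Origin: underside of its foot (8 mm high, x -50..+70, y -55..+55), z up. Column 56 wide (y), 220 high; its front face, x = -7 mm, looks to -x and carries the brass stud. Hung, the box is on the -x side with its axes parallel to the upright's; the slot takes the stud as the box is slid to the upright's +y.
- stud_mid (a point): On upright at (-11.5, 0, 190) mm: middle of the vertical adjusting slot where the stud is clamped fast. The stud points to -x, x and y exact, but its height is NOT measured: from 11 mm below to 11 above this point. Shank 8 mm thick, 9 long from the face (x = -7) to its head (20 mm in diameter, 6 thick, inner face x = -16); the plate slides in that gap.
- ampoules: Bystander: white block 110 x 70 x 28 mm with amber ampoules standing 28 mm above it; origin at the underside.
- saline: Bystander: clear bottle with blue cap, 60 mm in diameter, 150 high; origin at the underside.
- amber_jar: Bystander: amber jar, 44 mm in diameter, 65 high; origin at the underside.
- carton: Bystander: white carton with a blue band, 75 x 130 x 45 mm; origin at the underside.
- tape: Bystander: white roll of tape, 64 mm in diameter, 25 high; origin at the underside.
- tray: Bystander: open steel tray 110 x 190 x 35 mm with syringes; origin at the underside.

How it is judged:
On the way, in this order (a step that is already met when the one before it is completed fails the run):
1. the lip of the hanger rests on the stud, the seat still to the side of it (contact force between sharps and upright above 0.8 N and y of seat in the frame of upright between -0.045 and -0.01 m and x of seat in the frame of upright between -0.018 and -0.005 m and z of seat in the frame of upright between 0.181 and 0.216 m and contact force between sharps and the fingers above 0.5 N), for 0.1 s.
2. slid home and let down so that the stud bears in the seat, while still held (contact force between sharps and upright above 0.8 N and y of seat in the frame of upright between -0.003 and 0.003 m and x of seat in the frame of upright between -0.018 and -0.005 m and z of seat in the frame of upright between 0.175 and 0.205 m and contact force between sharps and the fingers above 0.5 N), for 0.2 s.
At the end, for the whole second after the job is handed in: The sharps box hangs released and at rest on the stud: seat within 3 mm of the stud along the slot, plate in the gap behind the head, seat height within 15 mm of the middle of the adjusting slot (where a seated stud can be), the box clear of the counter and within 8 degrees of upright (y of seat in the frame of upright between -0.003 and 0.003 m and x of seat in the frame of upright between -0.018 and -0.005 m and z of seat in the frame of upright between 0.175 and 0.205 m and contact force between sharps and upright above 1.5 N and height (world z) of sharps above 0.025 m and angle between sharps's own z axis and vertical below 0.14 rad and linear speed of sharps below 0.02 m/s and angular speed of sharps below 0.15 rad/s); the robot touches nothing.
It fails at once if the hanger or box is pressed against the upright or its stud with more than 25 N (contact force between sharps and upright above 25 N).
It fails at once if the sharps box is dropped: it moves faster than 0.25 m/s while no finger holds it (linear speed of sharps above 0.25 m/s and contact force between sharps and the fingers below 0.1 N).
It fails at once if the sharps box is tipped by more than 25 degrees (angle between sharps's own z axis and vertical above 0.44 rad).
It fails at once if one of the other things on the counter is moved by more than 20 mm (distance of any of ampoules, saline, amber_jar, carton, tape, tray from where it was at the start of the episode above 0.02 m).
It also fails if it takes over 61 s, if anything falls off the work surface, if the arm or the gripper's body presses on something with over 40 N, if the wrist force passes 120 N, or if a joint passes its speed limit or range.

### The arm

A 6-joint arm with a two-finger parallel gripper is mounted at the origin on the work surface. World frame = base frame: x ahead of the robot, y to its left, z up, the work surface at z = 0. Lengths are in m, angles in rad, forces in N, time in s.
With the tool pointing down it reaches from about 0.3 to 0.775 m from the base axis. Payload 14.6 kg.
Tool frame: the origin (TCP) lies at the very end of the fingers, on their centre line; the grasp point (between the pads) lies 19 mm behind it; x points along the fingers, z is the direction in which the jaws open and shut, and the axes are right-handed (so a half turn about x gives the same grasp; the last joint's range is limited). The gripper opens to 94 mm and grips with 3 to 60 N. Pads are 16 mm wide; open, the fingers measure 119 mm over their backs; the gripper's body (75 mm by 177 mm) begins 78 mm behind the grasp point.
Start: joints at [1.132, 0.3, 1.521, -0, 1.321, -0.067], TCP at [0.2, 0.512, 0.205] pointing down, gripper open.
Joint ranges: [-3.03, 3.03], [-0.79, 2.21], [0.23, 2.52], [-1.04, 4.18], [0, 3.07], [-2.55, 2.55]. Speed limits (rad/s): [2.22, 2.22, 2.57, 3.14, 3.14, 3.14].

### API

Orientations are given as [roll, pitch, yaw] about the fixed x, y, z axes, in that order (R = Rz(yaw) Ry(pitch) Rx(roll)).
In Python, from station import ctrl gives the robot as it stands. The module is installed in compiled form; this text tells all that it offers.
- The arm moves only by the tool servo_tool, never from a script. Its argument "motion" is one flat list of numbers, 4 for each row, row after row: the shift along the tool's x, y, z in mm, then the turn about the tool's x in degrees. In form: [dx, dy, dz, roll, dx, dy, dz, roll, ...]. A call has 1 to 20 rows; each row is the pose to reach, as a shift and turn from the pose commanded when the call began, along the tool's axes at that moment; what a row does not reach only later rows make up. A row lasts 1/8 s, in which the tool goes at most 62.5 mm and 10.7 degrees, less where a joint would pass 70% of its speed; a pose out of reach is approached as far as the arm can. A call with a gripper value outside its range is refused whole. "gripper" is the opening, from 0 (shut) to 1 (fully open), set as the call begins (left out, the last holds). The fingers move at their own pace and stop on an object; "force" is the grip in N (left out, the last holds). Time passes only in rows, so rows that repeat a pose let the fingers close. It gives the time, the measured TCP pose, the force and the opening at its end, in the units of the state.
- ctrl.get_obs(): the state, without advancing time (a new reading comes with each control period).
- ctrl.camera(name): name is "scene" or "top" or "wrist"; returns a dict with "color" (384x512x3 uint8, red, green, blue), "z_map" (384x512 float32, m along the optical axis (not along the pixel's ray), 0 where there is no reading), "fx", "fy", "cx", "cy" (pixels), "dist_coeffs" ([k1, k2, p1, p2, k3] as OpenCV has them; the pictures are not rectified), "rvec" (rotation vector, rad) and "tvec" (3), from world to camera coordinates, as OpenCV has them. Camera axes: x right, y down, z forward; pixel columns grow to the right and rows downward; lengths in m; the calibration is good to about 2 mm. A picture is of the moment at which its call begins.
- ctrl.hand_in(): hands the job in, once; it reports no verdict.
The state is a dict: "time_s": time; "qpos": joint angles; "joint_vel": joint speeds; "tau": joint torques, N m; "ee_pos": TCP position; "eef_rot": TCP orientation; "force": force on the tool from outside, world axes, zero at the start; "moment": the same for the moment, N m; "grip_width": finger opening in m.
Only numpy, scipy, OpenCV 4.12 (cv2) and the standard library are available. Lean on these libraries where they do the work, as an engineer would, in place of code of your own. Each camera call takes 0.05 s, during which the arm holds its last target.

## Working session

There is one attempt and no reset: what is moved stays moved. The work goes in short steps, Python scripts to look and compute and a tool call to move; the robot and the scene stay as the last step left them, time stands still between calls to the robot, and variables do not carry over. Pictures are saved under pics/ and viewed, and the job is handed in when it is done.

Besides the shell and the picture viewer there is one more tool, called by a JSON object that holds its "op" and its "data". servo_tool: Moves the arm, as the interface text tells. Its arguments: {"type":"object","properties":{"motion":{"type":"array","items":{"type":"number"}},"gripper":{"type":"number"},"force":{"type":"number"}},"required":["motion"]}

```bash
mkdir -p pics; ls; cat > h.py <<'E'
import numpy as np,cv2,pickle
from station import ctrl
def snap(n,tag):
    c=ctrl.camera(n); pickle.dump(c,open(f'{tag}.pkl','wb')); cv2.imwrite(f'pics/{tag}.png',c['color'][:,:,::-1]); return c
def cloud(c):
    K=np.array([[c['fx'],0,c['cx']],[0,c['fy'],c['cy']],[0,0,1.]]); D=np.array(c['dist_coeffs'],float)
    h,w=c['z_map'].shape; v,u=np.mgrid[:h,:w]
    p=cv2.undistortPoints(np.stack([u,v],-1).reshape(-1,1,2).astype(float),K,D).reshape(h,w,2)
    z=c['z_map'][...,None]; X=np.concatenate([p*z,z],-1)
    R=cv2.Rodrigues(np.array(c['rvec'],float))[0]; t=np.array(c['tvec'],float).ravel()
    W=(X-t)@R; W[c['z_map']==0]=np.nan; return W
E
python3 - <<'E'
from h import *
for n in ['scene','top','wrist']: 
    c=snap(n,n+'0'); print(n,cv2.Rodrigues(np.array(c['rvec']))[0].T[:,2],-cv2.Rodrigues(np.array(c['rvec']))[0].T@np.array(c['tvec']).ravel())
print(ctrl.get_obs())
E
```

```text
pics
scene [-0.48225973  0.42241602 -0.76745701] [ 1.06900189 -0.52670063  0.97206729]
top [ 0.05163871 -0.00748023 -0.99863782] [ 0.49141906 -0.06898622  1.34267892]
wrist [ 0.22076267 -0.0870957  -0.971431  ] [0.13589112 0.53674427 0.38411433]
{'time_s': 0.15, 'qpos': array([ 1.13239911e+00,  3.00325910e-01,  1.52139846e+00, -1.35806241e-05,
        1.32070381e+00, -6.66082351e-02]), 'joint_vel': array([ 8.23143351e-05, -5.62382743e-04, -3.77825163e-03,  1.26785240e-03,
       -1.90820392e-04,  3.27011786e-05]), 'tau': array([ 1.32651967e-03, -5.31951535e+01, -3.52824068e+01,  7.08955480e-02,
        2.35549867e-02, -6.22894709e-05]), 'ee_pos': array([0.19973697, 0.51225126, 0.20504323]), 'eef_rot': array([ 3.09072797,  1.56996069, -1.99344663]), 'force': array([-0.52723136, -0.52720483,  0.60902529]), 'moment': array([ 0.06075328, -0.02914643,  0.00025235]), 'grip_width': 0.09371486705760523}
```

View pics/scene0.png

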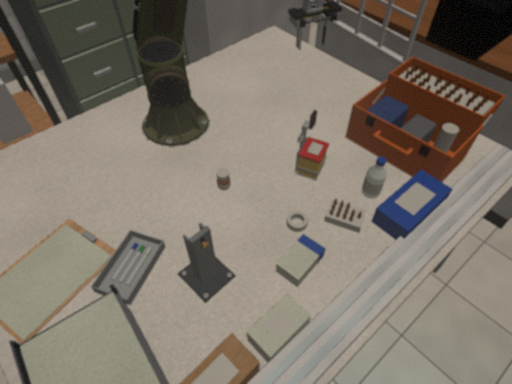

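View pics/top0.png

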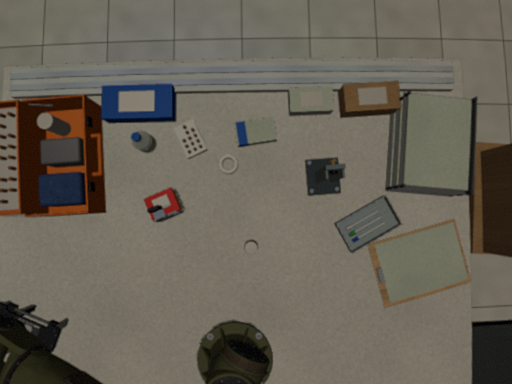

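View pics/wrist0.png

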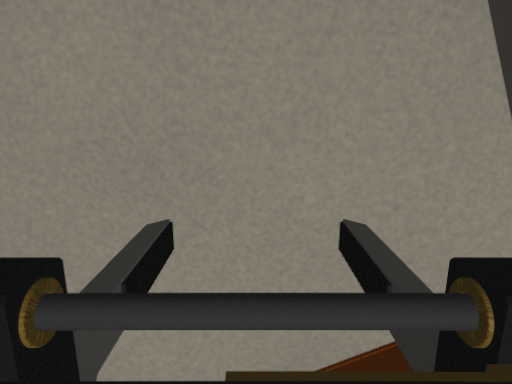

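The scene shows the box at scene px (313,155) and top px (163,203), and the upright at scene (205,265) and top (323,175). The stud is at about scene (206,238). Next I'll measure from the point clouds.

```bash
python3 - <<'E'
from h import *
def up(tag,u0,u1,v0,v1,s):
    im=cv2.imread(f'pics/{tag}.png')[v0:v1,u0:u1]
    return cv2.resize(im,None,fx=s,fy=s,interpolation=cv2.INTER_CUBIC)
a=up('scene0',280,350,100,180,5);b=up('scene0',170,240,215,305,5)
c=up('top0',130,200,175,235,5);d=up('top0',295,355,145,205,5)
H=450
f=lambda x:cv2.copyMakeBorder(x,0,max(0,H-x.shape[0]),0,0,cv2.BORDER_CONSTANT)
cv2.imwrite('pics/z1.png',np.hstack([f(a),f(b)]));cv2.imwrite('pics/z2.png',np.hstack([f(c),f(d)]))
T=cloud(pickle.load(open('top0.pkl','rb')));S=cloud(pickle.load(open('scene0.pkl','rb')))
np.set_printoptions(precision=4,suppress=True)
def sel(W,c,r,z0,z1):
    P=W.reshape(-1,3);m=(np.hypot(P[:,0]-c[0],P[:,1]-c[1])<r)&(P[:,2]>z0)&(P[:,2]<z1);return P[m]
print('pix',T[203,163],T[175,323],S[155,313],S[265,205], 'table z',np.nanmedian(T[280:300,150:200,2]))
bx=T[203,163][:2];ux=T[175,323][:2]
for nm,W in (('T',T),('S',S)):
  for nn,cc,rng in (('lid',bx,(.085,.11)),('plate',bx,(.11,.18)),('grip',bx,(.18,.25)),('foot',ux,(.003,.02)),('col',ux,(.03,.215)),('coltop',ux,(.21,.24))):
    P=sel(W,cc,.13,*rng)
    if len(P)>4:
        r=cv2.minAreaRect((P[:,:2]*1000).astype(np.float32)); print(nm,nn,len(P),r,'z',np.percentile(P[:,2],[5,50,95]))
E
```

```text
pix [0.5138 0.2075 0.0938] [ 0.5862 -0.2733  0.1691] [0.5307 0.1849 0.0986] [ 0.6094 -0.3052  0.0847] table z -0.0003774729675811154
T lid 600 ((509.1463928222656, 209.91656494140625), (83.05851745605469, 96.09819793701172), 22.03191566467285) z [0.0915 0.0962 0.101 ]
T plate 55 ((476.1245422363281, 187.22962951660156), (4.219099044799805, 76.06170654296875), 22.374326705932617) z [0.117  0.1609 0.1749]
T grip 173 ((486.8908996582031, 200.8363037109375), (34.25239562988281, 33.0902214050293), 21.568450927734375) z [0.1837 0.1902 0.2358]
T foot 1373 ((589.67626953125, -275.16912841796875), (252.8902587890625, 251.5853729248047), 29.109668731689453) z [0.0032 0.0065 0.0128]
T col 334 ((601.405517578125, -298.5788269042969), (51.35354995727539, 56.23173904418945), 3.579637289047241) z [0.0435 0.166  0.209 ]
T coltop 117 ((601.783447265625, -299.226806640625), (24.920644760131836, 56.49376678466797), 2.666508674621582) z [0.2107 0.2198 0.223 ]
S lid 557 ((506.2135925292969, 208.36697387695312), (82.27676391601562, 95.21232604980469), 22.1083984375) z [0.0899 0.0963 0.1003]
S plate 96 ((473.30230712890625, 184.6827850341797), (5.429125785827637, 77.59052276611328), 22.301490783691406) z [0.1125 0.1444 0.1714]
S grip 156 ((484.23345947265625, 198.00845336914062), (36.23514175415039, 36.68230438232422), 19.610492706298828) z [0.1842 0.2026 0.2353]
S foot 1225 ((590.5352172851562, -278.37493896484375), (254.38575744628906, 244.01202392578125), 36.553035736083984) z [0.0033 0.0079 0.0123]
S col 1026 ((598.6758422851562, -301.0267333984375), (54.57904052734375, 56.85932922363281), 1.9806331396102905) z [0.0409 0.1363 0.2081]
S coltop 168 ((603.6865844726562, -301.28314208984375), (19.757490158081055, 55.91972351074219), 10.132789611816406) z [0.2116 0.219  0.2215]
```

View pics/z1.png

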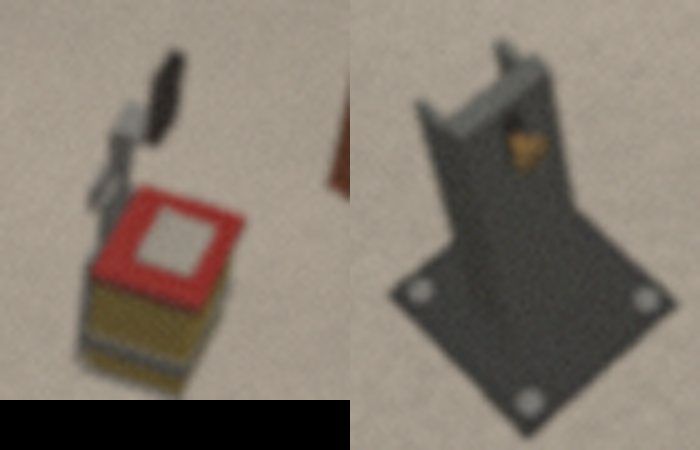

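View pics/z2.png

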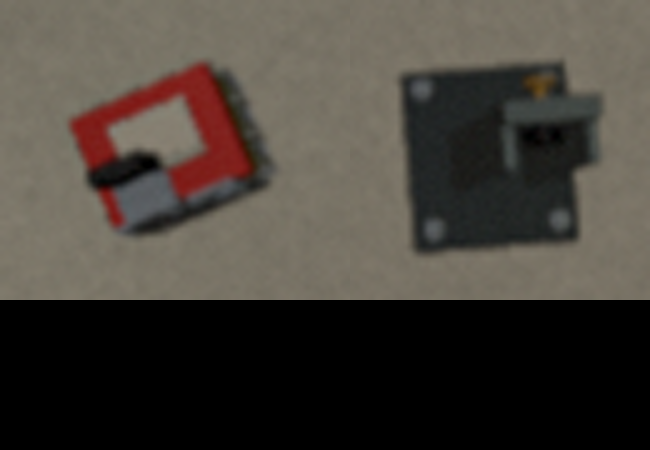

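```bash
cat >> h.py <<'E'
from scipy.spatial.transform import Rotation as Ro
np.set_printoptions(precision=4,suppress=True)
def sel(W,c,r,z0,z1):
    P=W.reshape(-1,3);m=(np.hypot(P[:,0]-c[0],P[:,1]-c[1])<r)&(P[:,2]>z0)&(P[:,2]<z1);return P[m]
def rect(P):
    r=cv2.minAreaRect((P[:,:2]*1000).astype(np.float32));return len(P),np.round(r[0],1),np.round(r[1],1),round(r[2],2)
def tool():
    o=ctrl.get_obs();return np.array(o['ee_pos']),Ro.from_euler('xyz',o['eef_rot']).as_matrix(),o
E
python3 - <<'E'
from h import *
T=cloud(pickle.load(open('top0.pkl','rb')));S=cloud(pickle.load(open('scene0.pkl','rb')))
for nm,W in (('T',T),('S',S)):
    print(nm,'grip',rect(sel(W,(.495,.203),.05,.195,.25)),'web',rect(sel(W,(.485,.2),.05,.176,.192)))
    print('foot',rect(sel(W,(.588,-.29),.095,.0055,.0125)), 'coltop',rect(sel(W,(.6,-.3),.06,.213,.23)))
    P=sel(W,(.62,-.3),.05,.03,.205); Q=P[(P[:,1]>-.33)&(P[:,1]<-.27)]
    print('front x by height',[ (np.median(Q[(Q[:,2]>z)&(Q[:,2]<z+.03)][:,0]),len(Q[(Q[:,2]>z)&(Q[:,2]<z+.03)])) for z in (.03,.06,.09,.12,.15)])
# stud colored
for nm,c,W in (('T','top0',T),('S','scene0',S)):
    C=pickle.load(open(c+'.pkl','rb'))['color'].astype(int)
    m=(C[...,0]-C[...,2]>35)&(np.hypot(W[...,0]-.63,W[...,1]+.3)<.07)
    print(nm,'stud',W[m])
p,R,o=tool();print(p,R)
E
```

```text
T grip (77, array([497.1, 204.6]), array([12.1, 32.4]), 22.98) web (96, array([484.2, 200.2]), array([28.6, 33.1]), 23.57)
foot (682, array([ 579.8, -287.6]), array([166.7, 177.5]), 17.45) coltop (108, array([ 606.8, -299. ]), array([14.6, 56.5]), 3.07)
front x by height [(np.float64(0.5894143521307271), 30), (np.float64(0.5913614120904491), 34), (np.float64(0.5905631435632707), 34), (np.float64(0.5891677552800338), 29), (np.float64(0.5925469724889951), 46)]
S grip (90, array([494.7, 202.2]), array([13.7, 33.9]), 19.61) web (60, array([484.2, 197.6]), array([34.2, 38.3]), 23.38)
foot (898, array([ 601.6, -307.5]), array([144.2, 124.9]), 10.08) coltop (152, array([ 603.7, -301. ]), array([15.7, 56. ]), 2.76)
front x by height [(np.float64(0.609324120903087), 126), (np.float64(0.6093020978230115), 138), (np.float64(0.6095932414933029), 148), (np.float64(0.6094170037777694), 161), (np.float64(0.6096059071709559), 136)]
T stud [[ 0.6266 -0.2929  0.1946]
 [ 0.6262 -0.2951  0.1975]
 [ 0.6266 -0.2986  0.1944]
 [ 0.6235 -0.2895  0.1968]
 [ 0.6241 -0.2934  0.1915]
 [ 0.6238 -0.2957  0.1941]
 
[... 492 characters left out ...]

 [ 0.6212 -0.296   0.1948]
 [ 0.6224 -0.2941  0.1942]
 [ 0.6226 -0.2916  0.1918]
 [ 0.615  -0.3037  0.1912]
 [ 0.616  -0.3016  0.1902]
 [ 0.6224 -0.3023  0.1985]
 [ 0.6231 -0.3001  0.197 ]
 [ 0.6234 -0.2977  0.1948]
 [ 0.6241 -0.2955  0.1934]
 [ 0.6244 -0.2931  0.1911]
 [ 0.622  -0.3052  0.1968]
 [ 0.6232 -0.3032  0.1961]
 [ 0.6245 -0.3014  0.1957]
 [ 0.625  -0.299   0.1937]
 [ 0.6254 -0.2967  0.1918]
 [ 0.622  -0.3057  0.193 ]
 [ 0.6261 -0.3052  0.1973]
 [ 0.6249 -0.3021  0.1924]
 [ 0.6243 -0.2992  0.1886]
 [ 0.6242 -0.3074  0.193 ]
 [ 0.6247 -0.3051  0.1911]
 [ 0.6248 -0.3026  0.1885]]
[0.1997 0.5123 0.205 ] [[-0.0003 -0.9317  0.3633]
 [-0.0008  0.3633  0.9317]
 [-1.      0.     -0.0008]]
```

{"op": "servo_tool", "data": {"motion": [-30,-20,-9,3,-75,-60,-28,8,-75,-110,-51,14,-75,-165,-77,20,-75,-220,-102,27,-75,-275,-128,33,-75,-325,-151,39,-75,-365,-169,44,-75,-388,-180,46.5,-75,-388,-180,46.5], "gripper": 0.6}}

```text
time_s: 1.4
ee_pos: [0.4965, 0.2027, 0.2799]
eef_rot: [-3.128, 1.57, -2.743]
force: [0.7, -0.4, 0.8]
grip_width: 0.0564
```

```bash
python3 - <<'E'
from h import *
p,R,o=tool();print(p,R,o['force'],o['grip_width'],o['time_s'])
snap('wrist','wrist1')
E
```

```text
[0.4965 0.2027 0.2799] [[-0.0009 -0.3758  0.9267]
 [-0.0004  0.9267  0.3758]
 [-1.     -0.     -0.001 ]] [ 0.7381 -0.3716  0.8257] 0.05643353847933001 1.4
```

View pics/wrist1.png

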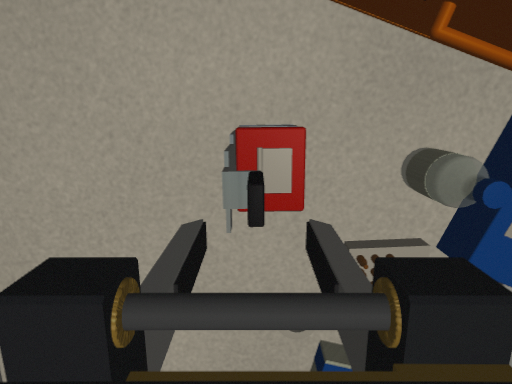

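```bash
python3 - <<'E'
from h import *
c=pickle.load(open('wrist1.pkl','rb'));W=cloud(c);C=c['color'].astype(int)
p,R,o=tool()
P=sel(W,(.496,.203),.05,.225,.245);print('grip top',rect(P),np.median(P[:,2]),[ (P.mean(0)-p)@R[:,1],(P.mean(0)-p)@R[:,2]])
print('depth valid',np.mean(c['z_map']>0))
print('lid',rect(sel(W,(.51,.21),.1,.09,.105)),'plate',rect(sel(W,(.475,.19),.08,.12,.175)),'web',rect(sel(W,(.48,.2),.05,.178,.192)))
q=np.array([*(np.array(rect(P)[1])/1000),.235]);print((q-p)@R)
E
```

```text
grip top (774, array([494.1, 206.5]), array([11.3, 31.8]), 21.86) 0.23469015205404986 [np.float64(0.004171080314307499), np.float64(-0.0005204770572304393)]
depth valid 0.996124267578125
lid (4776, array([506.4, 211.5]), array([82. , 93.7]), 23.32) plate (322, array([473.5, 188.7]), array([ 4. , 76.1]), 22.65) web (979, array([483.9, 201.7]), array([33.3, 32.3]), 21.92)
[ 0.0451  0.0034 -0.0005]
```

{"op": "servo_tool", "data": {"motion": [0,2.5,-0.5,0,15,2.5,-0.5,0,35,2.5,-0.5,0,55,2.5,-0.5,0,72,2.5,-0.5,0,80,2.5,-0.5,0,84,2.5,-0.5,0,84,2.5,-0.5,0]}}

```text
time_s: 2.45
ee_pos: [0.4946, 0.2059, 0.1966]
eef_rot: [-0.049, 1.57, 0.338]
force: [-0.1, 0.2, 0.1]
grip_width: 0.0564
```

{"op": "servo_tool", "data": {"motion": [0,0,0,0,0,0,0,0,0,0,0,0,0,0,0,0,0,0,0,0], "gripper": 0.05, "force": 30}}

```text
time_s: 3.08
ee_pos: [0.4945, 0.2059, 0.1964]
eef_rot: [-1.37, 1.571, -0.983]
force: [-0.0, -1.9, 0.7]
grip_width: 0.0118
```

{"op": "servo_tool", "data": {"motion": [0,0,0,0,-5,0,0,0,-15,0,0,0,-35,0,0,0,-55,0,0,0,-75,0,0,0,-90,0,0,0,-95,0,0,0,-95,0,0,0,-95,0,0,0], "force": 45}}

```text
time_s: 4.32
ee_pos: [0.4943, 0.2058, 0.2907]
eef_rot: [3.095, 1.57, -2.8]
force: [-0.1, 0.7, -4.4]
grip_width: 0.0113
```

```bash
python3 - <<'E'
from h import *
p,R,o=tool();print(p,R,o['force'],o['moment'],o['grip_width'],o['time_s'])
W=cloud(snap('wrist','wrist2'));L=(W-p)@R
for n,a,b in (('grip',-.042,-.025),('web',.003,.020),('plate',.02,.075),('lid',.092,.104)):
    Q=L.reshape(-1,3);Q=Q[(Q[:,0]>a)&(Q[:,0]<b)&(np.abs(Q[:,1])<.07)&(np.abs(Q[:,2])<.07)]
    print(n,rect(Q[:,[1,2]]) if len(Q) else None,np.percentile(Q[:,0],[5,50,95]) if len(Q) else 0)
E
```

```text
[0.4943 0.2058 0.2907] [[-0.0012 -0.3778  0.9259]
 [-0.0004  0.9259  0.3778]
 [-1.      0.0001 -0.0013]] [-0.0534  0.6881 -4.408 ] [-0.121  -0.0154  0.0021] 0.011284779999779655 4.325
grip (2553, array([2.4, 3. ]), array([31.9, 31.9]), 61.95) [-0.0398 -0.038  -0.0275]
web (1181, array([  7.7, -19.6]), array([46.1, 24.1]), 45.53) [0.0082 0.0095 0.0118]
plate (439, array([ 16. , -26.4]), array([ 4.1, 28.6]), 89.82) [0.0285 0.0395 0.0713]
lid (7356, array([ 0.7, 12.5]), array([81.9, 92.1]), 89.93) [0.0975 0.1002 0.1018]
```

View pics/wrist2.png

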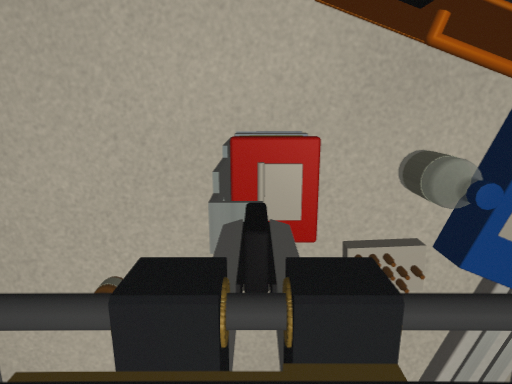

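{"op": "servo_tool", "data": {"motion": [0,-8,0,0.4,0,-26,-1,1.1,0,-54,-2,2.3,0,-88,-3,3.7,0,-124,-4,5.3,0,-160,-6,6.8,0,-196,-7,8.3,0,-232,-8,9.9,0,-268,-9,11.4,0,-304,-11,12.9,0,-340,-12,14.5,0,-374,-13,15.9,0,-404,-14,17.2,0,-428,-15,18.2,0,-446,-16,19,0,-454,-16,19.4,0,-456,-16,19.4,0,-456,-16,19.4]}}

```text
time_s: 6.62
ee_pos: [0.6519, -0.2221, 0.2915]
eef_rot: [1.33, 1.571, 1.379]
force: [0.3, -0.9, -4.2]
grip_width: 0.0115
```

```bash
python3 - <<'E'
from h import *
p,R,o=tool();print(p,R,o['force'],o['moment'],o['grip_width'],o['time_s'])
for n in ('wrist','scene','top'): snap(n,n+'3')
b=cv2.imread('pics/scene3.png')[150:310,130:290];cv2.imwrite('pics/z3.png',cv2.resize(b,None,fx=3.5,fy=3.5,interpolation=cv2.INTER_CUBIC))
E
```

```text
[ 0.6519 -0.2221  0.2915] [[ 0.     -0.0492  0.9988]
 [ 0.      0.9988  0.0492]
 [-1.      0.      0.    ]] [ 0.2637 -0.9094 -4.2382] [-0.0666  0.0546 -0.0023] 0.011468242106188742 6.625
```

View pics/wrist3.png

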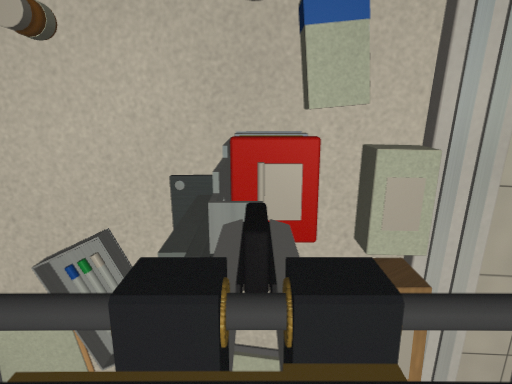

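View pics/z3.png

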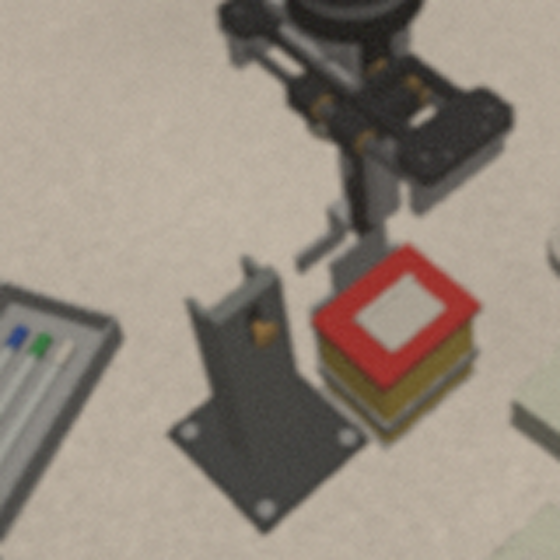

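```bash
python3 - <<'E'
from h import *
p,R,o=tool()
for n in ('scene3','top3','wrist3'):
    W=cloud(pickle.load(open(n+'.pkl','rb')));L=((W-p)@R).reshape(-1,3)*1000
    # express in nominal sharps frame: x=14-tz, y=-ty, z=196.4-tx
    B=np.stack([14-L[:,2],-L[:,1],196.4-L[:,0]],1)
    def s(x,y,z): 
        m=np.all([(B[:,i]>r[0])&(B[:,i]<r[1]) for i,r in enumerate((x,y,z))],0);return B[m]
    lid=s((-50,36),(-60,60),(90,106)); 
    print(n,'lid',len(lid),rect(lid/1000) if len(lid) else 0,np.median(lid[:,2]))
    lip=s((30,50),(8,60),(138,172))
    if len(lip)>3: print(' lip x',np.percentile(lip[:,0],[5,50,95]),'y',np.percentile(lip[:,1],[1,99,100]),'z',np.percentile(lip[:,2],[2,50,98]))
    pl=s((30,50),(-40,10),(105,180))
    if len(pl)>3: print(' plate x',np.percentile(pl[:,0],[5,50,95]),len(pl))
    Q=W.reshape(-1,3)
    for z0,z1 in ((.03,.1),(.1,.17),(.17,.215)):
        F=Q[(Q[:,2]>z0)&(Q[:,2]<z1)&(Q[:,1]>-.327)&(Q[:,1]<-.272)&(Q[:,0]>.58)&(Q[:,0]<.62)]
        if len(F)>10:
            A=np.polyfit(F[:,1]+.3,F[:,0],1) 
            for _ in range(3):
                r=F[:,0]-np.polyval(A,F[:,1]+.3);g=abs(r)<.004;A=np.polyfit(F[g,1]+.3,F[g,0],1)
            print(' face x@-.3',A[1],'angle',np.degrees(np.arctan(A[0])),g.sum())
    ct=sel(W,(.6,-.3),.045,.216,.226)
    if len(ct): print(' coltop',rect(ct))
    C=pickle.load(open(n+'.pkl','rb'))['color'].reshape(-1,3).astype(int)
    m=(C[:,0]-C[:,2]>35)&(np.hypot(Q[:,0]-.62,Q[:,1]+.3)<.03)&(Q[:,2]>.15)&(Q[:,0]>.617)
    print(' head',m.sum(),Q[m].min(0) if m.any() else 0,Q[m].max(0) if m.any() else 0,np.median(Q[m],0))
E
```

```text
scene3 lid 1071 (1071, array([-2. ,  2.2]), array([75.9, 93.9]), 0.54) 95.89549817592395
 lip x [38.1179 39.3369 42.4169] y [ 8.817  47.4298 47.5319] z [143.9323 156.4972 170.3614]
 plate x [37.9651 39.2541 40.8909] 99
 face x@-.3 0.6098110090402548 angle -3.3561043432971815 241
 face x@-.3 0.6099194151765776 angle -3.906965804588452 256
 face x@-.3 0.6101427257025694 angle -3.287577914921267 198
 coltop (137, array([ 604.2, -300.7]), array([14.7, 55.9]), 2.54)
 head 27 [ 0.6171 -0.3072  0.1838] [ 0.6262 -0.2917  0.198 ] [ 0.624  -0.2998  0.1927]
top3 lid 135 (135, array([-10.8, -26.1]), array([49.3, 62. ]), 82.61) 96.13264254198515
 head 5 [ 0.6233 -0.3042  0.1948] [ 0.6263 -0.2982  0.1972] [ 0.6236 -0.3008  0.1967]
wrist3 lid 7248 (7248, array([-1.9, -0.6]), array([75.7, 92.7]), 0.03) 95.95937904365398
 plate x [38.3404 38.5227 41.8636] 547
 face x@-.3 0.3227786433269744 angle 84.22884262329751 141
 face x@-.3 0.6107252969428868 angle -39.8201117319378 161
 face x@-.3 0.6288888483180326 angle -54.876515871766244 179
 coltop (29, array([ 602.4, -271.3]), array([12.8,  1.2]), 0.1)
 head 0 0 0 [nan nan nan]
  return _methods._mean(a, axis=axis, dtype=dtype,
  ret = um.true_divide(
```

```bash
python3 - <<'E'
from h import *
p,R,o=tool();n='scene3'
W=cloud(pickle.load(open(n+'.pkl','rb')));L=((W-p)@R).reshape(-1,3)*1000
B=np.stack([14-L[:,2],-L[:,1],196.4-L[:,0]],1)
def s(x,y,z): return B[np.all([(B[:,i]>r[0])&(B[:,i]<r[1]) for i,r in enumerate((x,y,z))],0)]
f=s((-48,-30),(-38,40),(12,80));print('box front',np.percentile(f[:,0],[10,25,50,75,90]),len(f), np.polyfit(f[:,1],f[:,0],1))
f=s((-30,30),(40,56),(12,80));print('box side y',np.percentile(f[:,1],[10,25,50,75,90]),len(f))
f=s((30,50),(10,43),(147,161));print('lip front',np.percentile(f[:,0],[10,25,50,75,90]),len(f))
f=s((30,50),(-28,15),(110,128));print('neck front',np.percentile(f[:,0],[10,25,50,75,90]),len(f))
u=np.array([-.9988,-.0491,0]);v=np.array([.0491,-.9988,0])
Q=W.reshape(-1,3)-[.6024,-.299,0];U=np.stack([Q@u,Q@v,Q[:,2]],1)*1000
f=U[(abs(U[:,0]+7)<8)&(abs(U[:,1])<24)&(U[:,2]>20)&(U[:,2]<165)];print('col front',np.percentile(f[:,0],[10,25,50,75,90]),len(f),np.polyfit(f[:,1],f[:,0],1))
f=U[(abs(U[:,0]-0)<12)&(abs(U[:,1]+28)<8)&(U[:,2]>20)&(U[:,2]<200)];print('col side -y',np.percentile(f[:,1],[10,25,50,75,90]),len(f))
f=U[(U[:,0]<-15)&(U[:,0]>-30)&(abs(U[:,1])<14)&(U[:,2]>165)&(U[:,2]<210)];print('head',len(f),f.min(0),f.max(0),np.median(f,0));print(f[f[:,0]<-19])
E
```

```text
box front [-36.4081 -35.723  -34.9511 -34.4134 -34.0334] 315 [ -0.0032 -35.0902]
box side y [44.5769 44.8401 45.2654 45.7529 47.0171] 196
lip front [38.2487 38.5054 39.0241 39.5701 39.9373] 42
neck front [38.2055 38.5736 39.3103 39.8727 40.5192] 65
col front [-8.5137 -8.0071 -7.4018 -6.8452 -6.3294] 457 [-0.0145 -7.4026]
col side -y [-25.2077 -24.2685 -22.6475 -21.1856 -20.4784] 69
head 34 [-23.6657  -6.2501 182.1209] [-17.847   10.8956 197.9678] [-21.6306   3.0717 191.0756]
[[-20.2342  -1.2429 197.1772]
 [-19.3207  -4.4179 192.5678]
 [-20.7327  -6.2501 192.1012]
 [-19.4838   4.0968 197.9678]
 [-20.0194   1.7924 195.9664]
 [-20.6296  -0.4826 194.0835]
 [-22.6613  -1.9407 194.7425]
 [-21.7048  -5.1569 190.0115]
 [-19.1039   7.0279 196.465 ]
 [-20.2504   5.0765 195.553 ]
 [-21.8181   3.3591 195.3895]
 [-21.9603   0.8189 192.6582]
 [-21.8421  -1.8916 189.4351]
 [-22.1698  -4.3616 186.9963]
 [-19.911    8.0337 194.1217]
 [-21.2018   6.1614 193.4611]
 [-23.1205   4.642  193.9273]
 [-23.6657   2.3356 191.9119]
 [-23.3601  -0.479  188.3357]
 [-21.6256  -4.1572 182.1265]
 [-21.1316   9.2704 192.5137]
 [-21.5299   6.8969 190.2393]
 [-22.6837   4.9372 189.3159]
 [-21.6094   1.6924 184.334 ]
 [-22.0731  -0.694  182.1209]
 [-21.8134  10.2084 189.9317]
 [-22.4746   7.9803 188.1187]
 [-21.7428   4.951  183.7565]
 [-22.5687   2.7842 182.2064]
 [-21.6357  10.6723 185.7793]
 [-21.6495   8.0748 182.7678]]
```

{"op": "servo_tool", "data": {"motion": [3,-1,-1,-0.1,9,-2,-3,-0.2,17,-3,-6,-0.3,25,-4,-10,-0.5,32,-5,-13,-0.5,36,-5,-15,-0.5,37,-5,-15,-0.5,37,-5,-15,-0.5]}}

```text
time_s: 7.78
ee_pos: [0.6373, -0.2281, 0.2546]
eef_rot: [-0.458, 1.57, -0.4]
force: [0.5, -0.1, -4.3]
grip_width: 0.0117
```

```bash
cat > rel.py <<'E'
from h import *
import sys
p,R,o=tool();print(p,'zyaw',np.degrees(np.arctan2(R[1,2],R[0,2])),o['force'],o['moment'],o['time_s']);n=sys.argv[1]
W=cloud(snap('scene',n));
b=cv2.imread(f'pics/{n}.png')[190:300,150:270];cv2.imwrite(f'pics/{n}z.png',cv2.resize(b,None,fx=5,fy=5,interpolation=cv2.INTER_CUBIC))
L=((W-p)@R).reshape(-1,3)*1000
B=np.stack([14-L[:,2],-L[:,1],196.4-L[:,0]],1)
def s(x,y,z): return B[np.all([(B[:,i]>r[0])&(B[:,i]<r[1]) for i,r in enumerate((x,y,z))],0)]
f=s((32,43),(10,43),(147,161));print('lip front',np.percentile(f[:,0],[10,25,50,75,90]),len(f), np.percentile(f[:,1],[0,100]))
f=s((32,43),(-28,15),(110,128));print('neck front',np.percentile(f[:,0],[10,25,50,75,90]),len(f))
f=s((34,44),(-28,15),(156,172));print('plate top',np.percentile(f[:,0],[10,25,50,75,90]),len(f),np.percentile(f[:,2],[50,90]))
ps=np.radians(183.35);u=np.array([np.cos(ps),np.sin(ps),0]);v=np.array([-u[1],u[0],0])
Q=W.reshape(-1,3)-([.6109,-.299,0]+.007*u);U=np.stack([Q@u,Q@v,Q[:,2]],1)*1000
f=U[(abs(U[:,0]+7)<8)&(abs(U[:,1])<24)&(U[:,2]>20)&(U[:,2]<165)];print('col front',np.percentile(f[:,0],[25,50,75]),len(f),np.polyfit(f[:,1],f[:,0],1))
E
python3 rel.py scene4
```

```text
[ 0.6373 -0.2281  0.2546] zyaw 3.3018655465956255 [ 0.523  -0.0612 -4.3429] [-0.0385  0.078   0.0016] 7.775
lip front [38.3954 38.7313 39.1405 39.6543 39.9214] 42 [10.0569 42.5336]
neck front [38.4784 38.9248 39.306  39.9275 40.8052] 57
plate top [39.1886 39.3119 39.4842 39.7279 39.9135] 7 [162.1268 166.3556]
col front [-6.3486 -5.9108 -5.3541] 446 [-0.0047 -5.8715]
```

View pics/scene4z.png

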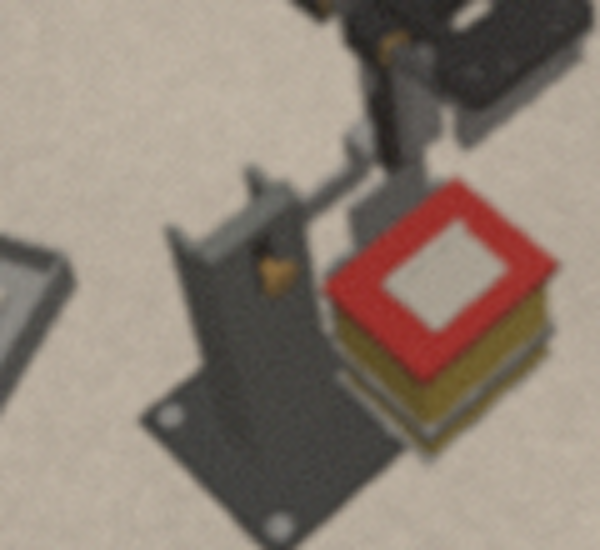

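{"op": "servo_tool", "data": {"motion": [0,-2,0,0,0,-5,0,0,0,-9,0,0,0,-13,0,0,0,-17,0,0,0,-20,0,0,0,-20,0,0]}}

```text
time_s: 8.7
ee_pos: [0.6383, -0.2483, 0.2544]
eef_rot: [3.004, 1.571, 3.061]
force: [0.4, -0.8, -4.0]
grip_width: 0.0117
```

{"op": "servo_tool", "data": {"motion": [0,-2,0,0,0,-5,0,0,0,-9,0,0,0,-13,0,0,0,-15,0,0,0,-15,0,0]}}

```text
time_s: 9.45
ee_pos: [0.6392, -0.2632, 0.2544]
eef_rot: [2.684, 1.571, 2.741]
force: [0.4, -0.0, -4.1]
grip_width: 0.0115
```

```bash
python3 rel.py scene5
```

```text
[ 0.6392 -0.2632  0.2544] zyaw 3.282456201670494 [ 0.3989 -0.0415 -4.1127] [-0.0908  0.0539 -0.0798] 9.45
lip front [37.7175 38.2127 38.9029 39.3574 39.6064] 42 [10.1432 42.9543]
neck front [38.0985 38.8035 39.2596 39.6914 40.1773] 57
plate top [37.7903 38.4554 38.9796 39.4495 40.1294] 8 [162.609  167.3603]
col front [-7.099  -6.2002 -5.4693] 240 [ 0.1539 -8.5561]
```

View pics/scene5z.png

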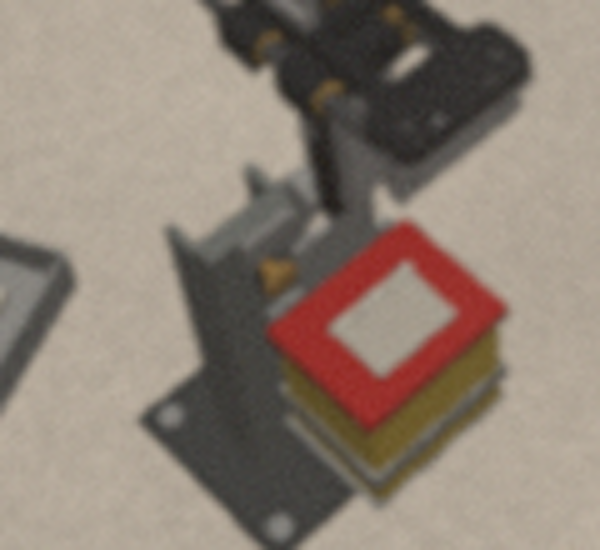

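{"op": "servo_tool", "data": {"motion": [1,0,0,0,2,0,0,0,3,0,0,0,4,0,0,0,5,0,0,0,5,0,0,0]}}

```text
time_s: 10.25
ee_pos: [0.6392, -0.263, 0.2493]
eef_rot: [2.77, 1.571, 2.828]
force: [-0.3, -0.4, -3.4]
grip_width: 0.0118
```

{"op": "servo_tool", "data": {"motion": [0.5,0,0,0,1,0,0,0,1,0,0,0]}}

```text
time_s: 10.62
ee_pos: [0.6392, -0.263, 0.2484]
eef_rot: [1.422, 1.571, 1.48]
force: [0.7, -0.8, -4.5]
grip_width: 0.0117
```

{"op": "servo_tool", "data": {"motion": [0.5,0,0,0,1,0,0,0,1,0,0,0]}}

```text
time_s: 11.0
ee_pos: [0.6392, -0.2631, 0.2474]
eef_rot: [2.682, 1.571, 2.74]
force: [-0.8, -0.6, -3.6]
grip_width: 0.0116
```

Force noise is about 0.5 N. I'll continue down 1 mm at a time.

{"op": "servo_tool", "data": {"motion": [0.5,0,0,0,1,0,0,0,1,0,0,0]}}

```text
time_s: 11.38
ee_pos: [0.6392, -0.263, 0.2464]
eef_rot: [2.588, 1.571, 2.646]
force: [-0.4, 0.4, -3.3]
grip_width: 0.0117
```

{"op": "servo_tool", "data": {"motion": [0.5,0,0,0,1,0,0,0,1,0,0,0]}}

```text
time_s: 11.75
ee_pos: [0.6392, -0.263, 0.2454]
eef_rot: [2.899, 1.571, 2.957]
force: [0.0, 0.3, -4.3]
grip_width: 0.0116
```

{"op": "servo_tool", "data": {"motion": [0.5,0,0,0,1,0,0,0,1,0,0,0]}}

```text
time_s: 12.12
ee_pos: [0.6392, -0.263, 0.2444]
eef_rot: [2.633, 1.571, 2.691]
force: [0.6, -0.6, -3.5]
grip_width: 0.0115
```

{"op": "servo_tool", "data": {"motion": [0.5,0,0,0,1,0,0,0,1,0,0,0]}}

```text
time_s: 12.5
ee_pos: [0.6393, -0.263, 0.2436]
eef_rot: [-0.652, 1.571, -0.594]
force: [0.5, -0.2, -2.0]
grip_width: 0.012
```

{"op": "servo_tool", "data": {"motion": [0.5,0,0,0,1,0,0,0,1,0,0,0]}}

```text
time_s: 12.88
ee_pos: [0.6394, -0.2631, 0.2432]
eef_rot: [-0.529, 1.57, -0.472]
force: [-0.0, 0.6, 6.3]
grip_width: 0.0116
```

```bash
python3 rel.py scene6
```

```text
[ 0.6394 -0.2631  0.2432] zyaw 3.2986969890408626 [-0.0381  0.551   6.2721] [-0.0168  0.3986 -0.0759] 12.875
lip front [33.9378 37.9609 38.9637 39.5654 40.0207] 44 [10.3014 42.0971]
neck front [38.2699 38.7239 39.1591 40.0599 40.5284] 58
plate top [38.2308 39.0913 39.4894 39.7617 40.1474] 6 [160.0814 166.4265]
col front [-7.6308 -6.3218 -5.6752] 264 [ 0.1407 -8.413 ]
```

View pics/scene6z.png

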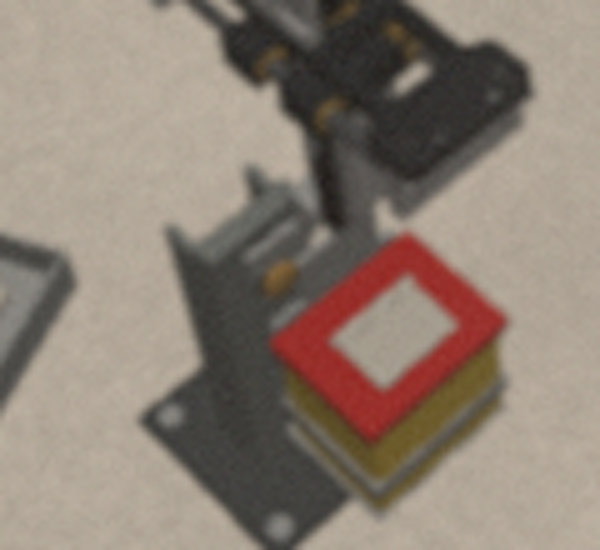

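{"op": "servo_tool", "data": {"motion": [-0.5,0,0,0,-0.5,0,0,0,-0.5,0,0,0]}}

```text
time_s: 13.3
ee_pos: [0.6393, -0.263, 0.2432]
eef_rot: [-0.42, 1.57, -0.363]
force: [-1.6, 1.2, 5.9]
grip_width: 0.0119
```

```bash
python3 -c "
from h import *
p,R,o=tool();print(p,o['force'],o['moment'])"
```

```text
[ 0.6393 -0.263   0.2432] [-1.5587  1.2185  5.9231] [-0.0527  0.2805 -0.0322]
```

{"op": "servo_tool", "data": {"motion": [0,0,0,0,0,0,0,0]}}

```text
time_s: 13.55
ee_pos: [0.6393, -0.263, 0.2432]
eef_rot: [-0.535, 1.57, -0.478]
force: [-0.4, 0.8, 5.4]
grip_width: 0.0122
```

```bash
python3 -c "
from h import *
p,R,o=tool();print(p,o['force'],o['moment'])"
```

```text
[ 0.6393 -0.263   0.2432] [-0.3661  0.8077  5.3625] [-0.0573  0.3275 -0.0804]
```

{"op": "servo_tool", "data": {"motion": [-0.5,0,0,0,-0.5,0,0,0]}}

```text
time_s: 13.8
ee_pos: [0.6393, -0.263, 0.2433]
eef_rot: [2.696, 1.571, 2.754]
force: [0.3, 1.7, 2.6]
grip_width: 0.0118
```

{"op": "servo_tool", "data": {"motion": [-0.4,0,0,0,-0.4,0,0,0]}}

```text
time_s: 14.05
ee_pos: [0.6392, -0.2631, 0.2435]
eef_rot: [2.605, 1.57, 2.662]
force: [1.0, -0.1, -0.4]
grip_width: 0.0119
```

{"op": "servo_tool", "data": {"motion": [-0.4,0,0,0,-0.4,-1,0,0,-0.4,-3,0,0,-0.4,-5,0,0,-0.4,-7,0,0,-0.4,-9,0,0,-0.4,-10,0,0,-0.4,-10,0,0]}}

```text
time_s: 15.05
ee_pos: [0.6398, -0.2731, 0.2442]
eef_rot: [2.415, 1.571, 2.473]
force: [-0.2, 0.3, -4.0]
grip_width: 0.0118
```

```bash
python3 -c "
from h import *
p,R,o=tool();print(p,o['force'],o['moment'])"
```

```text
[ 0.6398 -0.2731  0.2442] [-0.2117  0.3078 -4.0372] [-0.0421  0.0823 -0.0294]
```

{"op": "servo_tool", "data": {"motion": [0,-1,0,0,0,-3,0,0,0,-5,0,0,0,-7,0,0,0,-9,0,0,0,-11,0,0,0,-13,0,0,0,-14,0,0,0,-14,0,0]}}

```text
time_s: 16.18
ee_pos: [0.6406, -0.287, 0.2442]
eef_rot: [2.53, 1.571, 2.588]
force: [-0.1, -0.3, -4.0]
grip_width: 0.0121
```

```bash
python3 -c "
from h import *
p,R,o=tool();print(p,o['force'],o['moment'])"
```

```text
[ 0.6406 -0.287   0.2442] [-0.1348 -0.3135 -3.9529] [-0.0417  0.067  -0.0293]
```

{"op": "servo_tool", "data": {"motion": [0,-1,0,0,0,-2.5,0,0,0,-4,0,0,0,-5.5,0,0,0,-7,0,0,0,-8,0,0,0,-8,0,0]}}

```text
time_s: 17.05
ee_pos: [0.6411, -0.2951, 0.2442]
eef_rot: [2.931, 1.571, 2.989]
force: [0.3, 0.5, -4.0]
grip_width: 0.0116
```

{"op": "servo_tool", "data": {"motion": [0,-0.5,0,0,0,-1,0,0,0,-1,0,0]}}

```text
time_s: 17.42
ee_pos: [0.6411, -0.296, 0.2442]
eef_rot: [0.369, 1.571, 0.427]
force: [0.2, 0.3, -4.1]
grip_width: 0.0118
```

{"op": "servo_tool", "data": {"motion": [0,-0.5,0,0,0,-1,0,0,0,-1,0,0]}}

```text
time_s: 17.8
ee_pos: [0.6412, -0.297, 0.2442]
eef_rot: [-1.334, 1.571, -1.276]
force: [0.3, 0.3, -3.6]
grip_width: 0.0117
```

{"op": "servo_tool", "data": {"motion": [0,-0.5,0,0,0,-1,0,0,0,-1,0,0]}}

```text
time_s: 18.18
ee_pos: [0.6413, -0.298, 0.2442]
eef_rot: [-0.934, 1.571, -0.877]
force: [-0.1, 0.8, -4.1]
grip_width: 0.0117
```

{"op": "servo_tool", "data": {"motion": [0,-0.5,0,0,0,-1,0,0,0,-1,0,0]}}

```text
time_s: 18.55
ee_pos: [0.6413, -0.2986, 0.2442]
eef_rot: [1.836, 1.57, 1.894]
force: [-0.7, 3.7, -3.3]
grip_width: 0.0117
```

{"op": "servo_tool", "data": {"motion": [0,-0.3,0,0,0,-0.7,0,0,0,-0.7,0,0]}}

```text
time_s: 18.92
ee_pos: [0.6414, -0.299, 0.2442]
eef_rot: [1.768, 1.57, 1.826]
force: [-0.9, 6.8, -3.6]
grip_width: 0.0119
```

{"op": "servo_tool", "data": {"motion": [0,1,0,0,0,2.1,0,0,0,2.1,0,0]}}

```text
time_s: 19.3
ee_pos: [0.6412, -0.2979, 0.2443]
eef_rot: [-1.341, 1.57, -1.284]
force: [0.7, -0.7, -3.6]
grip_width: 0.0118
```

{"op": "servo_tool", "data": {"motion": [0.5,0,0,0,1.2,0,0,0,2,0,0,0,2,0,0,0]}}

```text
time_s: 19.8
ee_pos: [0.6412, -0.2976, 0.2422]
eef_rot: [-2.373, 1.571, -2.315]
force: [-0.1, -0.3, -4.4]
grip_width: 0.0118
```

{"op": "servo_tool", "data": {"motion": [0.7,0,0,0,1.4,0,0,0,2,0,0,0,2,0,0,0]}}

```text
time_s: 20.3
ee_pos: [0.6412, -0.2976, 0.2402]
eef_rot: [2.525, 1.571, 2.583]
force: [-0.6, -0.6, -3.1]
grip_width: 0.0117
```

The stud is in the notch: TCP is already about 3.4 mm below the lip-contact height with no load. I'll keep lowering.

{"op": "servo_tool", "data": {"motion": [0.5,0,0,0,1,0,0,0,1.5,0,0,0,1.5,0,0,0]}}

```text
time_s: 20.8
ee_pos: [0.6412, -0.2976, 0.2387]
eef_rot: [2.374, 1.571, 2.432]
force: [-0.4, -0.1, -4.7]
grip_width: 0.0114
```

{"op": "servo_tool", "data": {"motion": [0.4,0,0,0,0.8,0,0,0,0.8,0,0,0]}}

```text
time_s: 21.18
ee_pos: [0.6412, -0.2976, 0.2379]
eef_rot: [2.522, 1.571, 2.579]
force: [-0.6, -0.4, -4.0]
grip_width: 0.012
```

{"op": "servo_tool", "data": {"motion": [0.3,0,0,0,0.5,0,0,0,0.5,0,0,0]}}

```text
time_s: 21.55
ee_pos: [0.6413, -0.2976, 0.2377]
eef_rot: [-0.42, 1.57, -0.362]
force: [-0.7, 0.0, -2.2]
grip_width: 0.0117
```

{"op": "servo_tool", "data": {"motion": [0.2,0,0,0,0.3,0,0,0,0.3,0,0,0,0.3,0,0,0,0.3,0,0,0]}}

```text
time_s: 22.18
ee_pos: [0.6413, -0.2976, 0.2374]
eef_rot: [-0.587, 1.57, -0.53]
force: [1.0, -0.5, 1.9]
grip_width: 0.0116
```

```bash
python3 rel.py scene7;python3 -c "
from h import *
p,R,o=tool();print(p,o['force'],o['moment'])"
```

```text
[ 0.6413 -0.2976  0.2374] zyaw 3.2965874944350193 [ 0.9584 -0.4872  1.9414] [-0.0655  0.2698 -0.0412] 22.175
lip front [38.0039 38.555  38.8461 39.4339 39.6247] 43 [10.2756 42.6074]
neck front [38.5808 38.9086 39.1078 39.5906 39.9973] 54
plate top [37.5537 38.4241 38.5667 39.9302 40.0988] 5 [162.8966 165.3892]
col front [-12.5779 -12.1024 -11.4679] 138 [  0.0405 -11.7887]
[ 0.6413 -0.2976  0.2374] [-0.2466  0.5844  2.4531] [ 0.0378  0.3242 -0.0077]
```

View pics/scene7z.png

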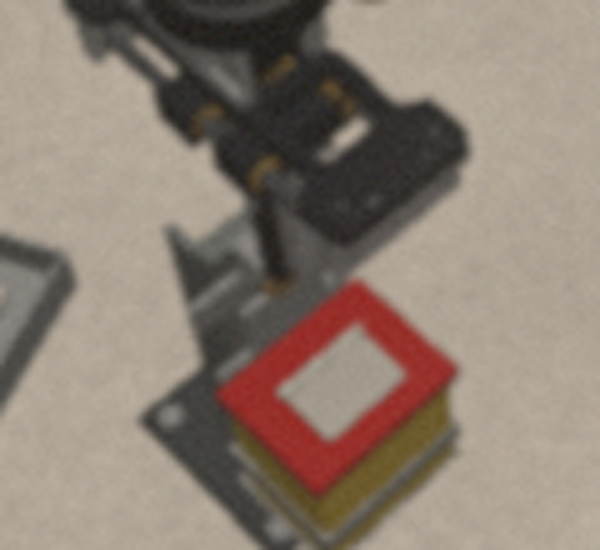

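{"op": "servo_tool", "data": {"motion": [-0.15,0,0,0,-0.15,0,0,0]}}

```text
time_s: 22.48
ee_pos: [0.6413, -0.2976, 0.2374]
eef_rot: [-0.763, 1.571, -0.706]
force: [-0.5, 1.2, 1.7]
grip_width: 0.0118
```

```bash
python3 -c "
from h import *
p,R,o=tool();print(p,o['force'],o['moment'])"
```

```text
[ 0.6413 -0.2976  0.2374] [-0.4881  1.1574  1.7454] [-0.035   0.2043 -0.0006]
```

{"op": "servo_tool", "data": {"motion": [-0.1,0,0,0,-0.1,0,0,0], "force": 8}}

```text
time_s: 22.72
ee_pos: [0.6413, -0.2976, 0.2374]
eef_rot: [-0.67, 1.571, -0.612]
force: [-0.7, 0.1, 2.1]
grip_width: 0.012
```

{"op": "servo_tool", "data": {"motion": [0,0,0,0,0,0,0,0,0,0,0,0,0,0,0,0], "gripper": 0.4}}

```text
time_s: 23.22
ee_pos: [0.6412, -0.2976, 0.2374]
eef_rot: [2.944, 1.571, 3.002]
force: [0.1, 0.5, 0.1]
grip_width: 0.0373
```

```bash
python3 rel.py scene8; python3 -c "
from h import *
snap('wrist','wrist8')"
```

```text
[ 0.6412 -0.2976  0.2374] zyaw 3.2952914854078728 [0.1259 0.4636 0.0544] [-0.0725  0.0392  0.0392] 23.225
lip front [37.9178 38.4502 38.7515 39.2095 39.8304] 38 [10.0905 42.7785]
neck front [38.9473 39.3335 39.4929 39.9887 40.3043] 40
plate top [38.1841 38.4393 38.4573 39.9378 40.0387] 5 [159.0884 163.5587]
col front [-12.0654 -11.4932 -11.0226] 127 [  0.046  -11.3983]
```

View pics/scene8z.png

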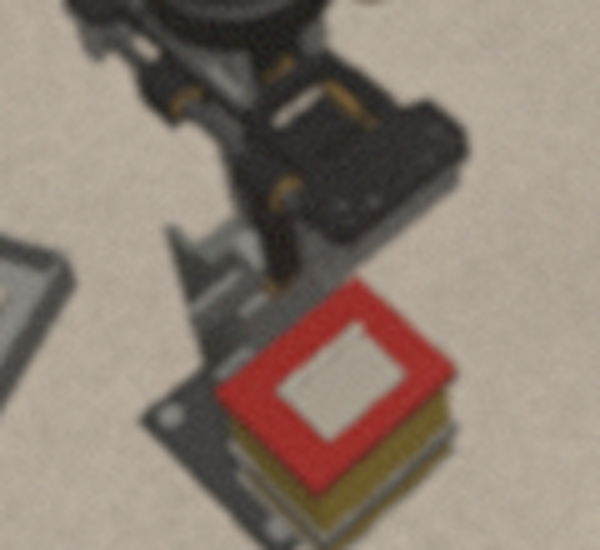

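View pics/wrist8.png

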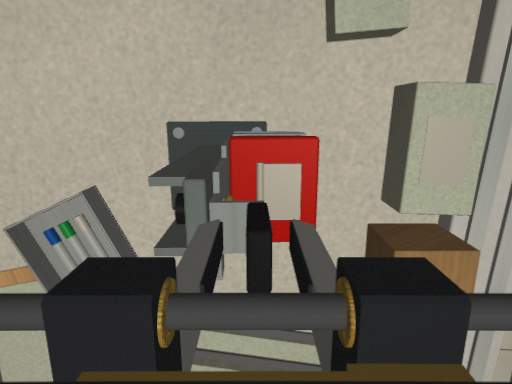

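The box hangs by itself, and the fingers are clear on both sides of the grip (wrist px 258, fingers at about 215 and 300). I'll retreat straight up.

{"op": "servo_tool", "data": {"motion": [-2,0,0,0,-7,0,0,0,-15,0,0,0,-25,0,0,0,-38,0,0,0,-52,0,0,0,-68,0,0,0,-84,0,0,0,-98,0,0,0,-108,0,0,0,-112,0,0,0,-112,0,0,0,-112,0,0,0]}}

```text
time_s: 24.95
ee_pos: [0.6412, -0.2976, 0.3488]
eef_rot: [2.612, 1.57, 2.669]
force: [-0.8, -0.9, 0.8]
grip_width: 0.0376
```

```bash
python3 - <<'E'
from h import *
p,R,o=tool();print(p,o['force'],o['grip_width'],o['time_s'])
W=cloud(snap('wrist','wrist9'));V=cloud(snap('scene','scene9'))
b=cv2.imread('pics/scene9.png')[190:310,150:270];cv2.imwrite('pics/z9.png',cv2.resize(b,None,fx=5,fy=5,interpolation=cv2.INTER_CUBIC))
ps=np.radians(183.35);u=np.array([np.cos(ps),np.sin(ps),0]);v=np.array([-u[1],u[0],0])
for n,W in (('w',W),('s',V)):
    Q=W.reshape(-1,3)-([.6109,-.2986,0]+.007*u);U=np.stack([Q@u,Q@v,Q[:,2]],1)*1000
    g=U[(abs(U[:,1])<40)&(U[:,0]>-60)&(U[:,0]<-15)&(U[:,2]>260)&(U[:,2]<300)]
    l=U[(abs(U[:,1])<60)&(U[:,0]>-100)&(U[:,0]<-17)&(U[:,2]>130)&(U[:,2]<150)]
    ft=U[(abs(U[:,1])<62)&(U[:,0]>-60)&(U[:,2]>5)&(U[:,2]<13)&(U[:,0]<80)]
    for nm,X in(('grip',g),('lid',l)):
        if len(X)>5: print(n,nm,rect(X/1000),np.median(X[:,2]), 'tilt deg', np.degrees(np.linalg.lstsq(np.c_[X[:,:2],np.ones(len(X))],X[:,2],rcond=None)[0][:2]))
E
```

```text
[ 0.6412 -0.2976  0.3488] [-0.7713 -0.8857  0.8484] 0.03759843543474333 24.95
w grip (652, array([-38.5,   0.6]), array([11.9, 32.6]), 0.03) 275.1829573995691 tilt deg [-0.2872  5.4595]
w lid (3862, array([-53.6,   0.5]), array([94. , 72.8]), 89.92) 136.58909570376125 tilt deg [1.2516 0.431 ]
s grip (119, array([-38.7,   2.4]), array([12.8, 31.8]), 1.37) 273.87479708918806 tilt deg [35.2697 -5.5147]
s lid (1067, array([-53.9,   2. ]), array([73.5, 93.2]), 0.29) 136.5810640813258 tilt deg [1.3073 0.0609]
```

View pics/z9.png

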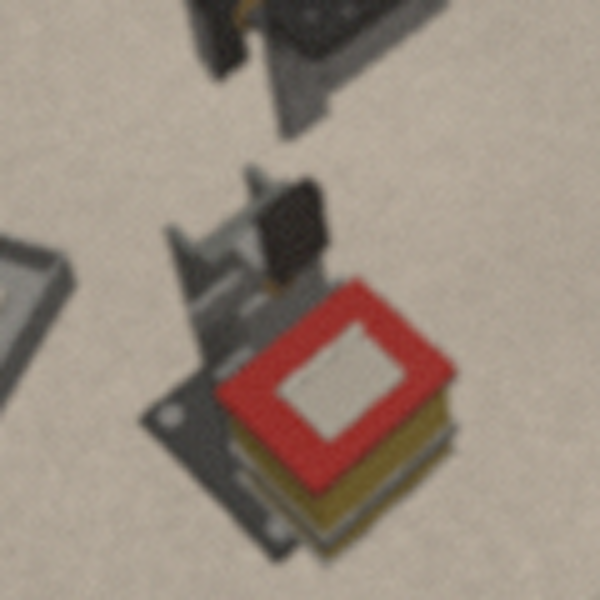

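View pics/wrist9.png

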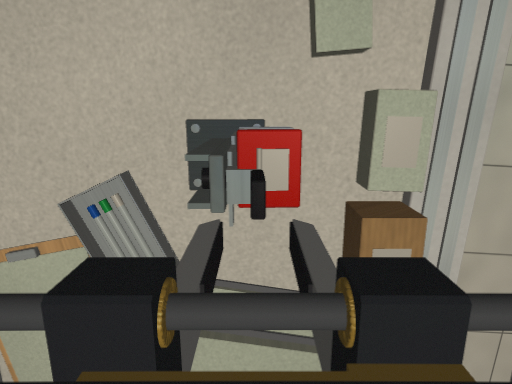

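The box hangs level (tilt about 1.3°), its lid is at z ≈ 137 mm and the gripper is well clear, so I'm handing in.

```bash
python3 -c "
from station import ctrl
print(ctrl.hand_in())"
```

```text
the job is handed in; nothing more can be done
None
```

The sharps box hangs on the brass stud, released, with the gripper drawn about 110 mm up and clear of it. I handed the job in at about 25 s of the 61 s; no verdict came back.

- **Lip on the stud:** the hanger's long upper lip met the stud at a TCP height of 243.6 mm, with about 10 N of contact at most. That puts the stud at about 187 mm, against 190 mm from the camera.
- **Slide:** I eased the load off and slid the slot with the lip about 0.6 mm above the stud rather than resting on it. The end wall stopped it at about 7 N.
- **Seat:** I backed off about 1 mm to centre the notch and lowered the box 6 mm. It met the stud within 0.1 mm of the expected height, and the stud carried the weight before I opened the fingers.

**Last checks:**
- After release the wrist force was near zero.
- The box tilts about 1.3°, and its underside is about 40 mm above the counter.
- By the wrist camera the box is within about 0.6 mm of the stud sideways, based on where the end stop was felt. The scene camera says about 2 mm, in line with the 2 to 3 mm bias it had shown before.

**Checks that disagreed or were not done:**
- At the first lip contact the measured moment did not clearly show the sideways offset I expected. I put that down to friction and noise, since the heights and pictures agreed.
- I did not re-measure the other things on the counter. Nothing in the pictures or the forces suggested that any had been touched.

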